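# Trip the hidden drawer latch with the release rod

### The job

The blue sample store's drawer is locked: push the tip of the orange-handled release rod through the yellow-rimmed slot at the front of the store to press the hidden latch tab until the drawer springs ajar. Lay the rod back down flat in the steel tray and let go of it, and only then pull the drawer by its handle all the way out to its stop. Do not move or knock over the bottles and glassware standing about.

Things in the scene. Friction and masses are not known exactly. Their poses are not given: they have to be found in the camera images.
- rod_grip (a point): Centre of the release rod's orange flat-sided handle (black ribs, 75 mm long, 16 wide, 24 high), half-way up. A round steel shaft 8 mm in diameter sticks out 84.5 mm from one end on the same axis: 160 mm in all, 0.11 kg, one rigid piece. The x axis runs along the rod towards the shaft's tip, z is up as it lies in the tray (axis then 12 mm above the tray's floor).
- rod_tip (a point): End of the rod's steel shaft, on its axis, 122 mm ahead of rod_grip along the rod's x.
- rod_butt (a point): Rear end of the rod's handle, on its axis, 37.5 mm behind rod_grip.
- tray: Flat pressed-steel instrument tray, fixed, 117 mm (its x, over the rim) by 261 mm (its y), floor inside about 102 by 246 mm and 2 mm thick, rim walls 18 mm high. Origin at the centre of its underside, z up.
- store: The sample store: a fixed blue cabinet standing on the bench, 180 mm deep (x), 220 mm wide (y), 100 mm high, drawer at the right of its front, grey lock column at the left. Origin at the centre of its underside; x points level from its front to its back, y to the left as seen from its front, z up. The front is the plane x = -90 mm.
- slot (a point): Centre of the mouth of the upright slot in the grey lock column at the left of the store's front: 16 mm wide, 28 mm high, centre 60 mm above the bench, with a yellow rim 2 mm proud. Axes as the store's: x points level straight into the slot. The front plate is 5 mm thick; behind it the way is free to the latch tab, whose face stands 40 mm behind the mouth.
- tab_face (a point): Middle of the pressing face of the latch tab hidden in the store, 40 mm straight behind the slot's mouth; the face is 24 mm wide and 44 mm high and swings inward when pressed.
- latch_tab (a joint): Latch tab, rad: 0 at rest, grows as it is pressed in, stop at 0.33 (about 13 mm of travel). The drawer is let go at about 0.12 (5 mm of travel). Spring: about 2 N at first, 6 N near the stop; it returns by itself.
- drawer (a joint): How far the drawer is out, m: 0 shut and latched, stop at 0.09. When the tab is pressed far enough an ejector spring pushes the drawer out by itself to between 0.02 and 0.035; from there it slides with about 2 N of friction and stays where it is left.
- drawer_handle (a point): Middle of the drawer's steel bar handle (level bar straight for 70 mm along the point's y, 10 mm thick, bent back to the drawer at both ends, its axis 50 mm in front of the drawer's face, 70 mm above the bench). Axes as those of slot; the drawer comes out along -x, and the point moves with it.
- amber_bottle_1: Brown 178 mm bottle, 81 mm wide, loose bystander, to be left alone. Origin at the centre of its underside, z up.
- amber_bottle_2: Brown 178 mm bottle, 81 mm wide, loose bystander, to be left alone. Origin at the centre of its underside, z up.
- beaker: Clear beaker, 54 mm wide, 70 mm high, loose bystander, to be left alone. Origin at the centre of its underside, z up.
- flask: Conical flask, 63 mm wide, 103 mm high, loose bystander, to be left alone. Origin at the centre of its underside, z up.
- sample_pot_2: White pot with a blue lid, 47 mm wide, 66 mm high, loose bystander, to be left alone. Origin at the centre of its underside, z up.
- dropper_2: Small brown dropper bottle, 33 mm wide, 85 mm high, loose bystander, to be left alone. Origin at the centre of its underside, z up.
Things that resemble listed ones, but are neither listed nor needed, are in the scene too. Of the things that look like the part that bears rod_grip, the larger one is meant.

How it is judged:
On the way, in this order (a step that is already met when the one before it is completed fails the run):
1. the drawer springs ajar while the rod presses the latch tab (value of joint drawer above 0.008 m and value of joint latch_tab above 0.05 rad and contact force between rod and latch_tab above 0.3 N), for 0.02 s.
2. the rod lies flat in the tray, let go, with the drawer ajar but not yet pulled (x of rod_tip in the frame of tray between -0.051 and 0.051 m and y of rod_tip in the frame of tray between -0.123 and 0.123 m and z of each of rod_tip, rod_butt in the frame of tray below 0.022 m and x of rod_butt in the frame of tray between -0.051 and 0.051 m and y of rod_butt in the frame of tray between -0.123 and 0.123 m and contact force between rod and the fingers below 0.1 N and linear speed of rod below 0.02 m/s and value of joint drawer between 0.012 and 0.055 m), for 0.2 s.
3. the drawer is pulled out to its stop (value of joint drawer above 0.075 m), for 0.2 s.
At the end, for the whole second after the job is handed in: The drawer is out by more than 75 of its 90 mm and still; the rod lies at rest in the tray, both its ends inside the rim and its axis at both ends less than 22 mm above the tray's underside, let go (x of rod_tip in the frame of tray between -0.051 and 0.051 m and y of rod_tip in the frame of tray between -0.123 and 0.123 m and z of each of rod_tip, rod_butt in the frame of tray below 0.022 m and x of rod_butt in the frame of tray between -0.051 and 0.051 m and y of rod_butt in the frame of tray between -0.123 and 0.123 m and contact force between rod and the fingers below 0.1 N and linear speed of rod below 0.02 m/s and value of joint drawer above 0.075 m and velocity of joint drawer below 0.01 m/s); the robot touches nothing.
It fails at once if a bottle, pot or glass is moved by more than 30 mm or tipped over (distance of any of amber_bottle_1, amber_bottle_2, beaker, flask, sample_pot_2, dropper_2 from where it was at the start of the episode above 0.03 m or angle between any of amber_bottle_1, amber_bottle_2, beaker, flask, sample_pot_2, dropper_2's own z axis and vertical above 0.5 rad).
It also fails if it takes over 64 s, if anything falls off the work surface, if the arm or the gripper's body presses on something with over 40 N, if the wrist force passes 120 N, or if a joint passes its speed limit or range.

### The arm

A 6-joint arm with a two-finger parallel gripper is mounted at the origin on a cart in front of the work surface, level with it; the furniture and walls round the work are solid. World frame = base frame: x ahead of the robot, y to its left, z up, the work surface at z = 0. Lengths are in m, angles in rad, forces in N, time in s.
With the tool pointing down it reaches from about 0.225 to 0.875 m from the base axis. Payload 3.4 kg.
Tool frame: the origin (TCP) lies at the very end of the fingers, on their centre line; the grasp point (between the pads) lies 19 mm behind it; z points along the fingers, x is the direction in which the jaws open and shut, and the axes are right-handed (so a half turn about z gives the same grasp; the last joint's range is limited). The gripper opens to 85 mm and grips with 20 to 120 N. Pads are 22 mm wide; open, the fingers measure 114 mm over their backs; the gripper's body (76 mm by 85 mm) begins 54 mm behind the grasp point. The pads swing forward as they close: fully open they stand 13 mm farther back than shut.
Start: joints at [-1.369, 0.276, 1.505, -0, 1.361, -0.121], TCP at [0.182, -0.545, 0.231] pointing down, gripper open.
Joint ranges: [-2.89, 2.89], [-0.75, 2.08], [0.22, 2.7], [-1.18, 4.32], [0.11, 2.71], [-2.7, 2.7]. Speed limits (rad/s): [2.57, 2.57, 3.14, 3.14, 3.14, 3.14].

### API

Orientations are given as a unit quaternion [w, x, y, z].
In Python, from rig import manip gives the robot as it stands.
- The arm moves only by the tool send_rows, never from a script. Its argument "increments" is a list of rows, each a list of 5 numbers: the opening, from 0 (shut) to 1 (fully open), then the shift along the tool's x, y, z in m, then the turn about the tool's z in rad. A call has 1 to 8 rows; each row shifts and turns the commanded pose from where the row before left it, along the tool's axes as they then stand; what a row does not reach is not made up. A row lasts 1/8 s, in which the tool goes at most 62.5 mm and 10.7 degrees, less where a joint would pass 70% of its speed; a pose out of reach is approached as far as the arm can. A call is refused whole if a number of a shift passes 0.0625 or a number of a turn 0.188, either way. A call with a gripper value outside its range is refused whole. The fingers move at their own pace and stop on an object; "squeeze" is the grip in N (left out, the last holds). Time passes only in rows, so rows that do not move let the fingers close. It gives the time, the measured TCP pose, the force and the opening at its end, in the units of the state.
- manip.get_state(): the state, without advancing time (a new reading comes with each control period).
- manip.get_image(name): name is "scene" or "top" or "wrist"; returns the picture (384x512x3 uint8, red, green, blue); there is no depth.
- manip.calibration(name): a dict with "fx", "fy", "cx", "cy" (pixels), "camera_from_world" (4x4, takes a point from world to camera coordinates). Camera axes: x right, y up, looking along -z (the intrinsics and any distortion apply to the point x, -y, -z); pixel columns grow to the right and rows downward; lengths in m; the calibration is good to about 2 mm. A picture is of the moment at which its call begins: read the wrist's pose just before it. calibration takes no time and is no camera call; for the wrist camera it gives the pose at the moment of the call.
- manip.sign_off(): hands the job in, once; it reports no verdict.
The state is a dict: "clock": time; "qpos": joint angles; "qd": joint speeds; "effort": joint torques, N m; "position": TCP position; "ee_rot": TCP orientation; "contact_force": force on the tool from outside, world axes, zero at the start; "moment": the same for the moment, N m; "width": finger opening in m.
Only numpy, scipy, OpenCV 4.12 (cv2) and the standard library are available. Lean on these libraries where they do the work, as an engineer would, in place of code of your own. Each camera call takes 0.05 s, during which the arm holds its last target.

## Working session

There is one attempt and no reset: what is moved stays moved. The work goes in short steps, Python scripts to look and compute and a tool call to move; the robot and the scene stay as the last step left them, time stands still between calls to the robot, and variables do not carry over. Pictures are saved under pics/ and viewed, and the job is handed in when it is done.

Besides the shell and the picture viewer there is one more tool, called after "Emit:" in YAML: its name, and indented under it one key for each argument. send_rows: Moves the arm, as the interface text tells. Its arguments: {"type":"object","properties":{"increments":{"type":"array","items":{"type":"array","items":{"type":"number"}}},"squeeze":{"type":"number"}},"required":["increments"]}

```bash
ls; mkdir -p pics; python3 - <<'E'
from rig import manip
import cv2
print(manip.get_state())
for n in ("scene","top","wrist"):
    c=manip.calibration(n); print(n,c)
    im=manip.get_image(n); cv2.imwrite(f"pics/{n}0.png",im[:,:,::-1])
E
```

```text
pics
{'clock': 0.0, 'qpos': array([-1.36904073e+00,  2.76584524e-01,  1.50616513e+00, -4.01255672e-06,
        1.36071608e+00, -1.21006436e-01]), 'qd': array([ 1.38797393e-03, -1.09230464e-03, -7.32825681e-04, -2.13551572e-03,
        1.31591573e-06,  1.03508027e-03]), 'effort': array([-4.17720112e-04, -4.16777337e+01, -2.45804483e+01, -5.05771425e-05,
        1.08003381e-02,  3.64066341e-05]), 'position': array([ 0.18226122, -0.54476731,  0.23043295]), 'ee_rot': array([-6.33520856e-04,  8.11537681e-01, -5.84299337e-01, -6.89753171e-04]), 'contact_force': array([-0.27577401,  0.11295809, -0.44409143]), 'moment': array([0.06356241, 0.01285346, 0.00786377]), 'width': 0.08535255024023232}
scene {'fx': 440.2753885592466, 'fy': 440.2753885592466, 'cx': 261.2949654735622, 'cy': 193.03221083773374, 'camera_from_world': array([[-0.68374018, -0.7296912 , -0.00708018,  0.33316369],
       [ 0.46333415, -0.4416114 ,  0.76831038, -0.3036    ],
       [-0.56375601,  0.52204418,  0.64003831, -1.0405602 ],
       [ 0.        ,  0.        ,  0.        ,  1.        ]])}
top {'fx': 355.0395464673769, 'fy': 355.0395464673769, 'cx': 248.7236984457814, 'cy': 195.25678760036837, 'camera_from_world': array([[-0.02332903, -0.9996837 , -0.00939421, -0.00437863],
       [ 0.98568328, -0.02456983,  0.16680766, -0.51437038],
       [-0.16698572, -0.00536826,  0.9859447 , -1.17745372],
       [ 0.        ,  0.        ,  0.        ,  1.        ]])}
wrist {'fx': 322.9004523522863, 'fy': 322.9004523522863, 'cx': 253.04357907074174, 'cy': 183.1795545471977, 'camera_from_world': array([[ 0.31692039, -0.94844633, -0.00332073, -0.57376736],
       [ 0.89962464,  0.301712  , -0.31566656,  0.04151426],
       [ 0.30039469,  0.09705376,  0.94886437, -0.38166151],
       [ 0.        ,  0.        ,  0.        ,  1.        ]])}
```

View pics/scene0.png

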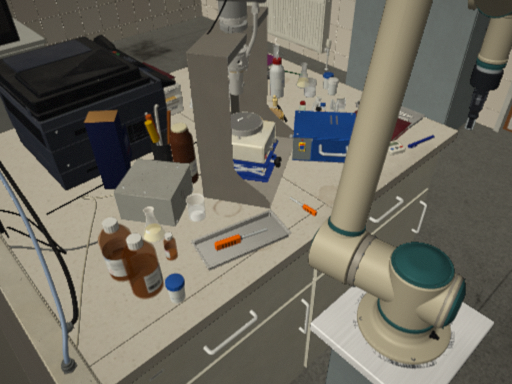

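View pics/top0.png

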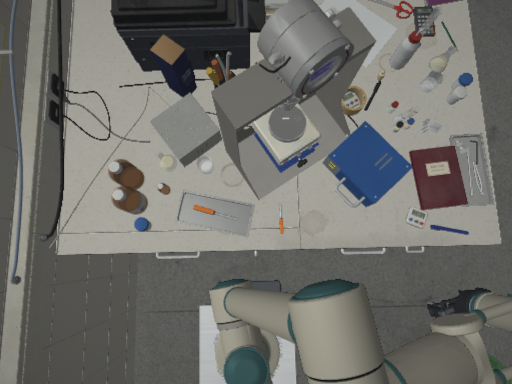

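View pics/wrist0.png

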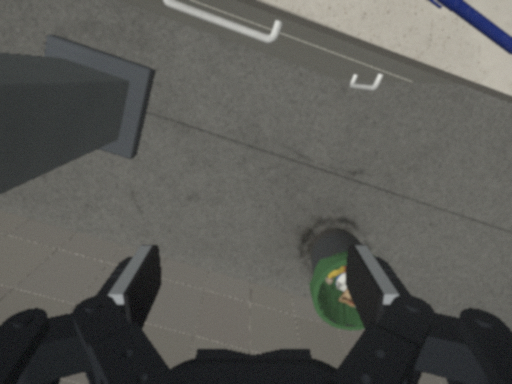

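```bash
cat > h.py <<'E'
import numpy as np, cv2
from rig import manip
def proj(c,p):
    p=np.atleast_2d(p); T=c["camera_from_world"]; q=p@T[:3,:3].T+T[:3,3]
    return np.c_[c["cx"]+c["fx"]*q[:,0]/-q[:,2], c["cy"]-c["fy"]*q[:,1]/-q[:,2]]
def ray(c,uv):
    T=c["camera_from_world"]; R=T[:3,:3]; o=-R.T@T[:3,3]
    d=np.array([(uv[0]-c["cx"])/c["fx"],-(uv[1]-c["cy"])/c["fy"],-1.])
    return o,R.T@d
def onz(c,uv,z):
    o,d=ray(c,uv); return o+d*(z-o[2])/d[2]
def tri(obs):
    A=np.zeros((3,3));b=np.zeros(3)
    for c,uv in obs:
        o,d=ray(c,uv); d/=np.linalg.norm(d); P=np.eye(3)-np.outer(d,d); A+=P;b+=P@o
    x=np.linalg.solve(A,b); return x,[float(np.linalg.norm(np.cross(x-ray(c,uv)[0],ray(c,uv)[1]/np.linalg.norm(ray(c,uv)[1])))) for c,uv in obs]
E
python3 - <<'E'
import cv2
s=cv2.imread("pics/scene0.png");t=cv2.imread("pics/top0.png")
def crop(im,x,y,w,h,k,n):
    cv2.imwrite(f"pics/{n}.png",cv2.resize(im[y:y+h,x:x+w],None,fx=k,fy=k,interpolation=cv2.INTER_CUBIC))
crop(t,100,90,130*1+30,150,4,"t1")
crop(t,240,90,190,130,4,"t2")
crop(s,180,90,220,140,3.5,"s1")
crop(s,80,180,230,130,3.4,"s2")
E
```

```text
(no output)
```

View pics/t1.png

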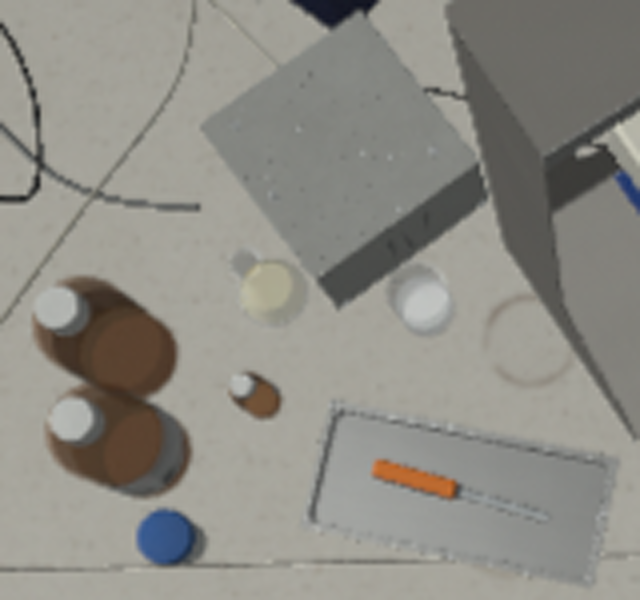

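View pics/t2.png

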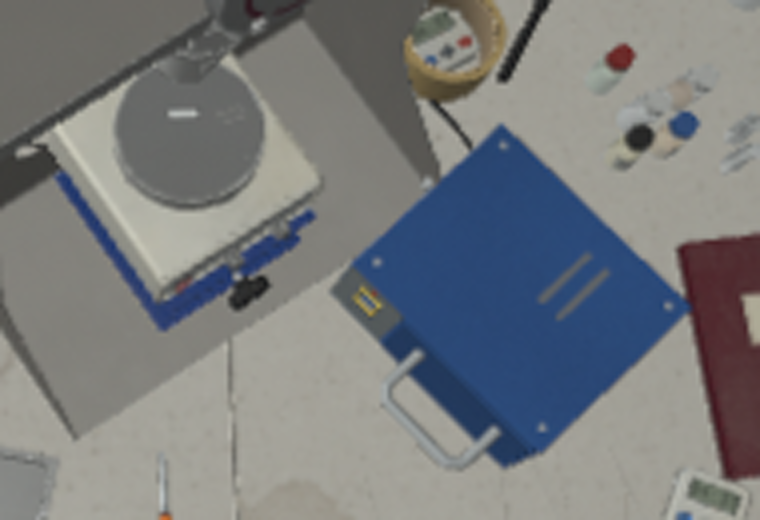

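View pics/s1.png

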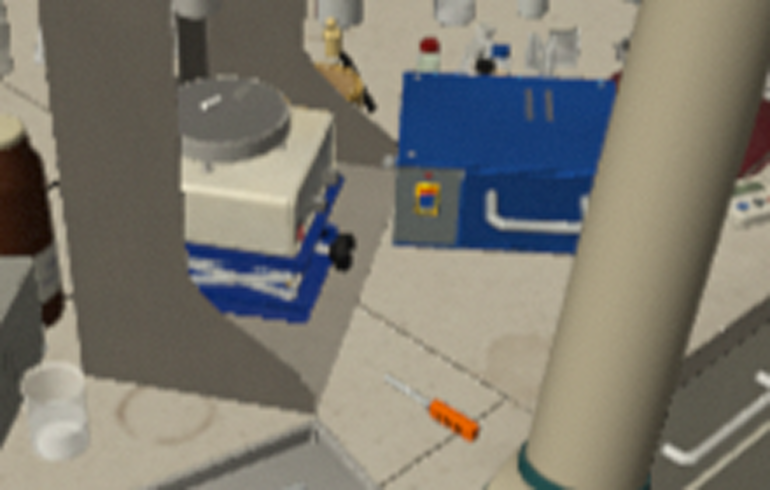

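View pics/s2.png

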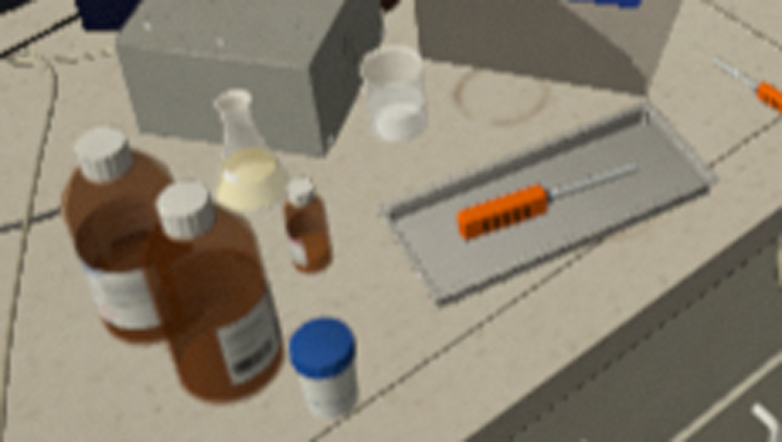

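```bash
python3 - <<'E'
from h import *
t=cv2.imread("pics/top0.png");s=cv2.imread("pics/scene0.png")
C=manip.calibration("top");S=manip.calibration("scene")
# store top
hsv=cv2.cvtColor(t,cv2.COLOR_BGR2HSV)
m=cv2.inRange(hsv,(100,150,110),(125,255,255)); 
cs,_=cv2.findContours(m,cv2.RETR_EXTERNAL,cv2.CHAIN_APPROX_NONE)
c=max(cs,key=cv2.contourArea); print("store area",cv2.contourArea(c))
w=np.array([onz(C,p[0],0.1)[:2] for p in c]).astype(np.float32)
print("store rect",cv2.minAreaRect(w*1000), cv2.boxPoints(cv2.minAreaRect(w*1000)))
hs=hsv
m=cv2.inRange(hsv,(3,150,120),(14,255,255))
cs,_=cv2.findContours(m,cv2.RETR_EXTERNAL,cv2.CHAIN_APPROX_NONE)
for c in cs:
    if cv2.contourArea(c)>15:
        w=np.array([onz(C,p[0],0.026)[:2] for p in c]).astype(np.float32)
        print("orange",cv2.contourArea(c),c.mean(0),cv2.minAreaRect(w*1000),cv2.boxPoints(cv2.minAreaRect(w*1000)).round())
# tip pixel
tip=np.array([100+546/4,90+518/4]); print("tip",onz(C,tip,0.014))
# yellow
hs=cv2.cvtColor(s,cv2.COLOR_BGR2HSV)
m=cv2.inRange(hs,(18,120,120),(35,255,255)); 
n,l,st,ce=cv2.connectedComponentsWithStats(m)
for i in range(1,n):
    if st[i,4]>5: print("yel scene",st[i],ce[i])
m=cv2.inRange(hsv,(18,120,120),(35,255,255)); 
n,l,st,ce=cv2.connectedComponentsWithStats(m)
for i in range(1,n):
    if st[i,4]>3: print("yel top",st[i],ce[i])
# tray corners (top crop t1) at rim z .018
for p in [(335,403),(617,460),(590,583),(310,522)]:
    print("tray",onz(C,(100+p[0]/4,90+p[1]/4),0.018).round(4))
E
```

```text
store area 3262.0
store rect ((608.9026489257812, -419.91937255859375), (212.9078369140625, 181.38497924804688), 40.627689361572266) [[ 469.05515 -420.40424]
 [ 587.16235 -558.06757]
 [ 748.7501  -419.4345 ]
 [ 630.64294 -281.77118]]
orange 22.5 [[281.13793103 225.27586207]] ((409.03192138671875, -125.07417297363281), (6.884086608886719, 44.693809509277344), 87.8218765258789) [[ 387. -128.]
 [ 431. -129.]
 [ 431. -122.]
 [ 387. -121.]]
orange 60.5 [[203.27906977 209.04651163]] ((472.10162353515625, 142.02999877929688), (70.7177734375, 13.82332992553711), 72.63383483886719) [[455. 110.]
 [468. 106.]
 [489. 174.]
 [476. 178.]]
tip [0.4345197  0.02792851 0.014     ]
yel scene [166  96  10   6  24] [170.125       98.33333333]
yel scene [273 109  11  10  42] [278.54761905 112.57142857]
yel scene [145 120  10  22  62] [149.09677419 128.12903226]
yel scene [299 142   7   5  17] [301.47058824 143.05882353]
yel scene [299 149   6   3  10] [301.9 150. ]
yel top [206  68   6   6  30] [208.83333333  70.36666667]
yel top [329 165   4   4   4] [330.5 166.5]
tray [0.5402 0.2119 0.018 ]
tray [ 0.4834 -0.0351  0.018 ]
tray [ 0.3771 -0.0091  0.018 ]
tray [0.4356 0.2329 0.018 ]
```

```bash
python3 - <<'E'
from h import *
C=manip.calibration("top");S=manip.calibration("scene")
t2=lambda x,y:(240+x/4,90+y/4)
t1=lambda x,y:(100+x/4,90+y/4)
s1=lambda x,y:(180+x/3.5,90+y/3.5)
s2=lambda x,y:(80+x/3.4,180+y/3.4)
print("slot",tri([(C,t2(367,300)),(S,(301.6,146.5))]), tri([(C,t2(367,300)),(S,s1(427,200))]))
print("slot onplane", onz(C,t2(367,300),.06),onz(S,s1(427,200),.06))
print("gusset apex",onz(C,t2(75,440),0),onz(S,s1(315,410),0))
print("booth right floor",onz(C,t2(430,180),0),onz(S,s1(395,160),0))
print("handle corners",[onz(C,t2(*p),.07).round(3) for p in [(383,393),(455,467),(497,432),(415,355)]])
for n,p,z in [("b1",(135,352),.03),("b2",(145,450),.03),("pot",(167,537),.066),("drop",(240,385),.085),("flask",(268,288),.03),("beaker",(422,300),.03),("box",(340,305),0),("tray",(335,403),.018)]:
    print(n,onz(C,t1(*p),z).round(3))
for n,p in [("beaker base",(400,130)),("flask base",(252,200)),("drop base",(310,262)),("boxcorner",(310,155))]:
    print(n,onz(S,s2(*p),0).round(3))
# camera of store frame predicted
yaw=-np.deg2rad(49.37);cx=np.array([.609,-.420])
ux=np.array([np.cos(yaw),np.sin(yaw)]);uy=np.array([-ux[1],ux[0]])
print(ux,uy)
E
```

```text
slot (array([ 0.60962934, -0.30419502,  0.05965844]), [0.00011930479382095876, 0.00011930479382094483]) (array([ 0.60979825, -0.3054479 ,  0.05646976]), [0.0006868021816651844, 0.0006868021816651744])
slot onplane [ 0.60944937 -0.30418806  0.06      ] [ 0.6057777  -0.30184136  0.06      ]
gusset apex [ 0.50345672 -0.05175769  0.        ] [ 5.07945350e-01 -5.61248372e-02  1.11022302e-16]
booth right floor [ 0.73583933 -0.38286144  0.        ] [ 0.7410711  -0.40169629  0.        ]
handle corners [array([ 0.526, -0.31 ,  0.07 ]), array([ 0.462, -0.366,  0.07 ]), array([ 0.491, -0.403,  0.07 ]), array([ 0.558, -0.339,  0.07 ])]
b1 [0.588 0.386 0.03 ]
b2 [0.501 0.375 0.03 ]
pot [0.421 0.342 0.066]
drop [0.545 0.279 0.085]
flask [0.643 0.27  0.03 ]
beaker [0.628 0.133 0.03 ]
box [0.634 0.211 0.   ]
tray [0.54  0.212 0.018]
beaker base [0.622 0.136 0.   ]
flask base [ 0.638  0.278 -0.   ]
drop base [0.546 0.282 0.   ]
boxcorner [0.65  0.211 0.   ]
[ 0.65117168 -0.75893046] [0.75893046 0.65117168]
```

```bash
cat >> h.py <<'E'
def toolyaw(st=None):
    st=st or manip.get_state(); w,x,y,z=st["ee_rot"]
    return np.arctan2(2*(x*y+w*z),1-2*(y*y+z*z))
def plan(target,yaw,n,op,start=None,yaw0=None):
    st=manip.get_state(); p=np.array(st["position"]) if start is None else np.array(start)
    a=toolyaw(st) if yaw0 is None else yaw0
    d=(yaw-a+np.pi)%(2*np.pi)-np.pi
    D=np.array(target)-p; rows=[]; 
    for i in range(n):
        c,s=np.cos(a),np.sin(a)
        X=np.array([c,s]);Y=np.array([s,-c]); r=D/n
        rows.append([op,round(float(r[:2]@X),4),round(float(r[:2]@Y),4),round(float(-r[2]),4),round(float(-d/n),4)]); a+=d/n
    print("yaw",toolyaw(st),"d",d); print(rows)
def show(n,name,k=1,crop=None):
    c=manip.calibration(n);im=manip.get_image(n)[:,:,::-1];cv2.imwrite(f"pics/{name}_raw.png",im)
    np.savez(f"pics/{name}.npz",**c)
E
python3 -c "
from h import *
plan([.53,-.21,.22],.709,12,1)"
```

```text
yaw -1.2479908225907888 d 1.9569908225907886
[[1, -0.0173, -0.0363, 0.0009, -0.1631], [1, -0.0111, -0.0387, 0.0009, -0.1631], [1, -0.0047, -0.04, 0.0009, -0.1631], [1, 0.0018, -0.0402, 0.0009, -0.1631], [1, 0.0083, -0.0394, 0.0009, -0.1631], [1, 0.0146, -0.0375, 0.0009, -0.1631], [1, 0.0205, -0.0346, 0.0009, -0.1631], [1, 0.0258, -0.0308, 0.0009, -0.1631], [1, 0.0305, -0.0262, 0.0009, -0.1631], [1, 0.0344, -0.0209, 0.0009, -0.1631], [1, 0.0373, -0.0151, 0.0009, -0.1631], [1, 0.0393, -0.0088, 0.0009, -0.1631]]
```

Emit:
send_rows:
  increments:
    - [1,-0.017,-0.036,0.001,-0.163]
    - [1,-0.011,-0.039,0.001,-0.163]
    - [1,-0.005,-0.04,0.001,-0.163]
    - [1,0.002,-0.04,0.001,-0.163]
    - [1,0.008,-0.039,0.001,-0.163]
    - [1,0.015,-0.038,0.001,-0.163]
    - [1,0.02,-0.035,0.001,-0.163]
    - [1,0.026,-0.031,0.001,-0.163]
  squeeze: 40

```text
clock: 1.15
position: [0.4149, -0.3205, 0.223]
ee_rot: [-0.0, 1.0, 0.031, -0.0]
contact_force: [-0.6, 0.4, -0.3]
width: 0.0856
```

Emit:
send_rows:
  increments:
    - [1,0.03,-0.026,0.001,-0.163]
    - [1,0.034,-0.021,0.001,-0.163]
    - [1,0.037,-0.015,0.001,-0.163]
    - [1,0.039,-0.009,0.001,-0.163]
    - [1,0,0,0,0]

```text
clock: 1.78
position: [0.5301, -0.2085, 0.2187]
ee_rot: [-0.0, 0.937, 0.348, 0.0]
contact_force: [-0.7, -0.5, -0.2]
width: 0.085
```

```bash
python3 -c "
from h import *
s=manip.get_state();print(s['clock'],s['position'],toolyaw(s),s['qpos'],s['contact_force'])
show('wrist','w1')"
```

```text
1.775 [ 0.53014605 -0.20846342  0.21871159] 0.7115406476296737 [-4.97317341e-01  2.75400395e-01  1.53740813e+00  8.62401276e-04
  1.32936040e+00 -1.20906467e+00] [-0.6762311  -0.50373584 -0.20863798]
```

View pics/w1_raw.png

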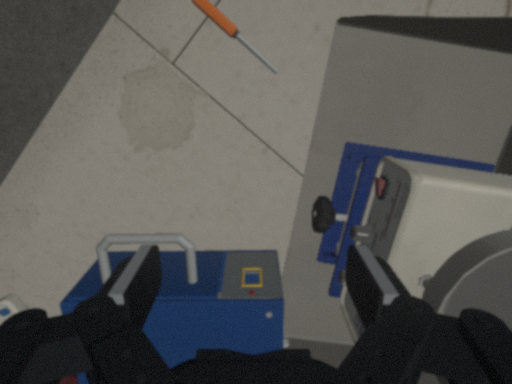

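```bash
python3 - <<'E'
from h import *
im=cv2.imread("pics/w1_raw.png"); c=dict(np.load("pics/w1.npz"))
h=cv2.cvtColor(im,cv2.COLOR_BGR2HSV)
m=cv2.inRange(h,(18,90,90),(38,255,255)); n,l,st,ce=cv2.connectedComponentsWithStats(m)
for i in range(1,n):
    if st[i,4]>8:print(st[i],ce[i])
C=manip.calibration("top");S=manip.calibration("scene")
cv2.imwrite("pics/w1c.png",cv2.resize(im[225:345,50:300],None,fx=3.2,fy=3.2,interpolation=cv2.INTER_CUBIC))
E
```

```text
[241 267  22  21 200] [251.81 277.24]
```

View pics/w1c.png

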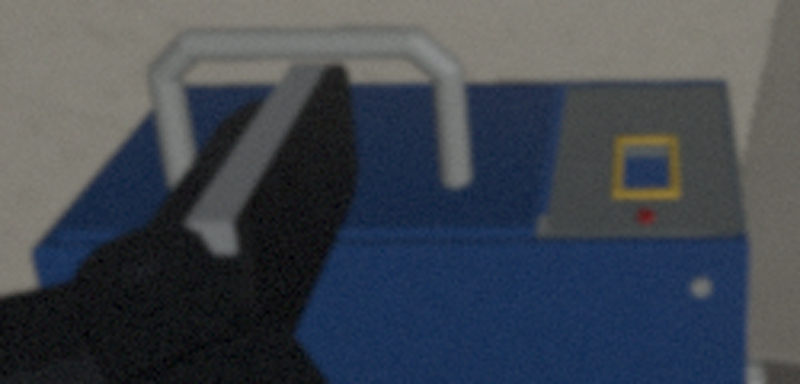

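```bash
python3 - <<'E'
from h import *
c=dict(np.load("pics/w1.npz")); C=manip.calibration("top");S=manip.calibration("scene")
q=lambda x,y:(50+x/3.2-.35,225+y/3.2-.35)
TR=onz(c,q(747,236),.1);TL=onz(c,q(345,233),.1);TM=onz(c,q(540,235),.1)
BR=onz(c,q(725,82),0);BL=onz(c,q(190,85),0)
print("top edge",TR,TL,np.degrees(np.arctan2(*(TL-TR)[[1,0]])) )
print("bot edge",BR,BL,np.degrees(np.arctan2(*(BL-BR)[[1,0]])))
print("col edge",TM,np.linalg.norm(TR-TM))
y=(251.5,276.9)
print("slot z.06",onz(c,y,.06), tri([(c,y),(S,(301.6,146.5)),(C,(331.5,165))]), tri([(c,y),(S,(301.6,146.5))]))
# intersect with front plane through TR/TL and BR/BL
for yaw in (-49.4,-48.5,-50):
    a=np.radians(yaw);ux=np.array([np.cos(a),np.sin(a)]);
    print(yaw,"front depth",TR[:2]@ux,TL[:2]@ux,BR[:2]@ux,BL[:2]@ux,"slot",onz(c,y,.06)[:2]@ux)
print("rod small tip",onz(c,(276,72),.01))
hx=[onz(c,q(*p),.07) for p in [(180,45),(420,42),(455,180)]];print("handle",hx)
E
```

```text
top edge [ 0.63212671 -0.28261018  0.1       ] [ 0.53945931 -0.36092385  0.1       ] -139.7986875087664
bot edge [ 0.63574534 -0.28624125  0.        ] [ 0.47614772 -0.4253928   0.        ] -138.91515699462235
col edge [ 0.58449835 -0.3231181   0.1       ] 0.06252480990570454
slot z.06 [ 0.61096697 -0.30507015  0.06      ] (array([ 0.60979606, -0.30387625,  0.06037505]), [0.001169668937033132, 0.0005599949345543438, 0.0007195007548100408]) (array([ 0.61196512, -0.3064792 ,  0.05749681]), [0.00015193990191544936, 0.00015193990191569143])
-49.4 front depth 0.625949568222416 0.625105330989229 0.6310614421235693 0.6328532017544723 slot 0.6292325591332218
-48.5 front depth 0.6305223445987718 0.6277725335495071 0.6356396275427157 0.6341053908851367 slot 0.6333229930772952
-50 front depth 0.6228151773711309 0.6232414674321721 0.6279227444383444 0.6319316399772594 slot 0.6264192872258537
rod small tip [ 0.49220597 -0.12839685  0.01      ]
handle [array([ 0.46614425, -0.36155358,  0.07      ]), array([ 0.52276733, -0.3114187 ,  0.07      ]), array([ 0.56197745, -0.34467506,  0.07      ])]
```

```bash
python3 -c "
from h import *
plan([.43,-.04,.22],.2,5,.6)
plan([.474,.14,.18],-.31,5,.6,start=[.43,-.04,.22],yaw0=.2)"
```

```text
yaw 0.709473033326636 d -0.509473033326636
[[0.6, 0.0071, -0.0386, -0.0002, 0.1019], [0.6, 0.0031, -0.0392, -0.0002, 0.1019], [0.6, -0.0009, -0.0393, -0.0002, 0.1019], [0.6, -0.0049, -0.039, -0.0002, 0.1019], [0.6, -0.0088, -0.0383, -0.0002, 0.1019]]
yaw 0.709473033326636 d -0.5099999999999998
[[0.6, 0.0158, -0.0335, 0.008, 0.102], [0.6, 0.0123, -0.035, 0.008, 0.102], [0.6, 0.0087, -0.036, 0.008, 0.102], [0.6, 0.0049, -0.0367, 0.008, 0.102], [0.6, 0.0012, -0.037, 0.008, 0.102]]
```

Emit:
send_rows:
  increments:
    - [0.6,0.007,-0.0385,0,0.102]
    - [0.6,0.003,-0.039,0,0.102]
    - [0.6,-0.001,-0.039,0,0.102]
    - [0.6,-0.005,-0.039,0,0.102]
    - [0.6,-0.009,-0.038,0,0.102]
  squeeze: 60

```text
clock: 2.45
position: [0.4284, -0.0416, 0.2192]
ee_rot: [0.0, 0.995, 0.096, -0.0]
contact_force: [0.5, 0.5, 0.4]
width: 0.0512
```

Emit:
send_rows:
  increments:
    - [0.6,0.016,-0.0335,0.008,0.102]
    - [0.6,0.012,-0.035,0.008,0.102]
    - [0.6,0.009,-0.036,0.008,0.102]
    - [0.6,0.005,-0.037,0.008,0.102]
    - [0.6,0.001,-0.037,0.008,0.102]
    - [0.6,0,0,0,0]
    - [0.6,0,0,0,0]

```text
clock: 3.32
position: [0.474, 0.1373, 0.1792]
ee_rot: [0.001, 0.988, -0.155, -0.0]
contact_force: [-0.2, 0.6, -0.3]
width: 0.0514
```

```bash
python3 - <<'E'
from h import *
s=manip.get_state();print(s['clock'],s['position'],toolyaw(s),s['width'],s['contact_force'])
show('wrist','w2')
im=cv2.imread("pics/w2_raw.png"); c=dict(np.load("pics/w2.npz"))
h=cv2.cvtColor(im,cv2.COLOR_BGR2HSV)
m=cv2.inRange(h,(3,130,90),(16,255,255))
m=cv2.morphologyEx(m,cv2.MORPH_CLOSE,np.ones((7,7)))
cs,_=cv2.findContours(m,cv2.RETR_EXTERNAL,cv2.CHAIN_APPROX_NONE)
for k in cs:
    if cv2.contourArea(k)>200:
        w=np.array([onz(c,p[0],.026)[:2] for p in k]).astype(np.float32)*1000
        r=cv2.minAreaRect(w);print(cv2.contourArea(k),k.mean(0),r,cv2.boxPoints(r).round(1))
E
```

```text
3.325 [0.4740281  0.13731435 0.17921531] -0.31223151920856845 0.051391205640300246 [-0.19866317  0.62607094 -0.29204536]
1081.0 [[251.87931034 158.00574713]] ((474.1741638183594, 143.5641326904297), (75.57727813720703, 13.911818504333496), 72.42676544189453) [[456.1 109.6]
 [469.4 105.4]
 [492.2 177.5]
 [479.  181.7]]
```

View pics/w2_raw.png

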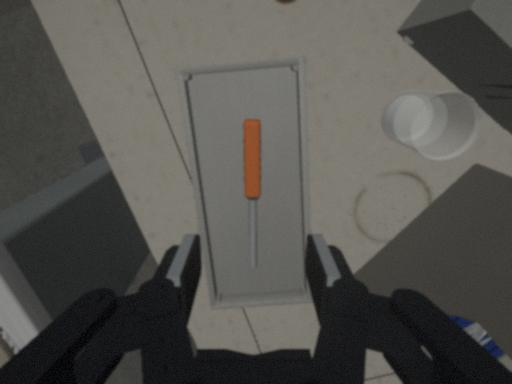

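Emit:
send_rows:
  increments:
    - [0.45,0,-0.006,0.03,-0.005]
    - [0.45,0,0,0.04,0]
    - [0.45,0,0,0.04,0]
    - [0.45,0,0,0.03,0]
    - [0.45,0,0,0.02,0]
    - [0.45,0,0,0.008,0]
    - [0.45,0,0,0.005,0]
    - [0.45,0,0,0,0]

```text
clock: 4.38
position: [0.4767, 0.1439, 0.0067]
ee_rot: [-0.0, 0.988, -0.153, 0.0]
contact_force: [-0.8, 0.1, 0.5]
width: 0.0389
```

```bash
python3 - <<'E'
from h import *
s=manip.get_state();print(s['clock'],s['position'],toolyaw(s),s['width'],s['contact_force'])
show('wrist','w3')
E
```

```text
4.375 [0.47669696 0.14391601 0.00673561] -0.3073904307571588 0.03891916519650798 [-0.76282076  0.07087598  0.46742701]
```

View pics/w3_raw.png

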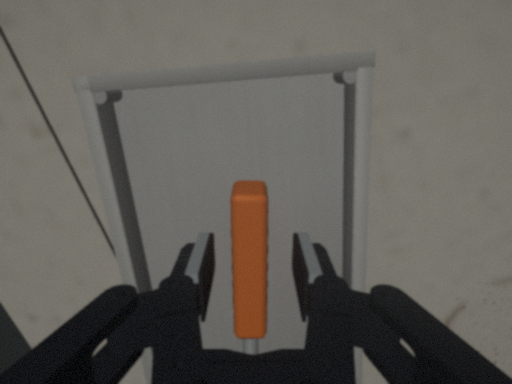

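Emit:
send_rows:
  increments:
    - [0.45,-0.002,0,0,0]
    - [0,0,0,0,0]
    - [0,0,0,0,0]
    - [0,0,0,0,0]
    - [0,0,0,0,0]
    - [0,0,0,0,0]
    - [0,0,0,0,0]
  squeeze: 60

```text
clock: 5.3
position: [0.4747, 0.1449, 0.0069]
ee_rot: [-0.0, 0.988, -0.153, 0.0]
contact_force: [-1.3, 0.2, 6.0]
width: 0.0145
```

Emit:
send_rows:
  increments:
    - [0,0,0,-0.02,0]
    - [0,0,0,-0.03,0]
    - [0,0,0,-0.03,0]
    - [0,0,0,-0.03,0]
    - [0,0,0,0,0]
    - [0,0,0,0,0]

```text
clock: 6.05
position: [0.4735, 0.1447, 0.1153]
ee_rot: [0.0, 0.988, -0.153, -0.001]
contact_force: [-0.8, 0.5, -1.0]
width: 0.0147
```

```bash
python3 - <<'E'
from h import *
s=manip.get_state();print(s['clock'],s['position'],toolyaw(s),s['width'],s['contact_force'])
show('wrist','w4'); show('scene','s4'); show('top','t4')
a=cv2.imread("pics/s4_raw.png");b=cv2.imread("pics/t4_raw.png")
cv2.imwrite("pics/m4.png",np.hstack([cv2.resize(a[150:290,160:330],None,fx=2.3,fy=2.3,interpolation=2),cv2.resize(b[140:280,150:320],None,fx=2.3,fy=2.3,interpolation=2)]))
E
```

```text
6.05 [0.47345854 0.14465604 0.11531316] -0.30695310386803 0.014718658956391361 [-0.75875463  0.49290707 -0.95019751]
```

View pics/w4_raw.png

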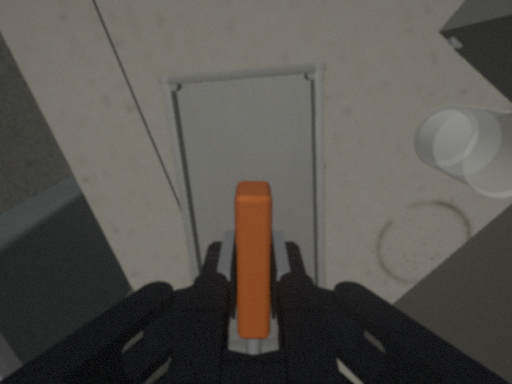

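View pics/m4.png

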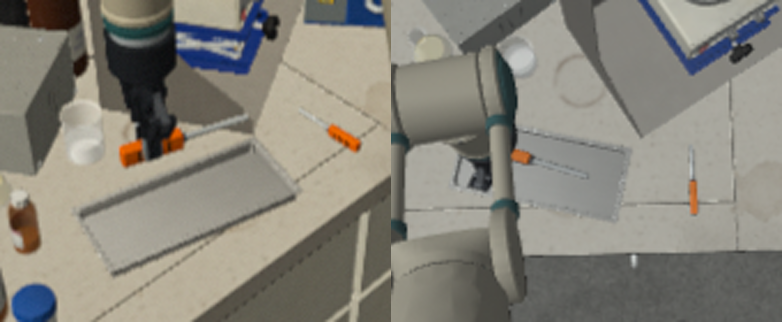

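```bash
python3 - <<'E'
from h import *
C=manip.calibration("top");S=manip.calibration("scene")
a=cv2.imread("pics/s4_raw.png");b=cv2.imread("pics/t4_raw.png")
cv2.imwrite("pics/m5.png",np.hstack([cv2.resize(a[185:225,225:285],None,fx=6.5,fy=6.5,interpolation=2),cv2.resize(b[190:230,190:250],None,fx=6.5,fy=6.5,interpolation=2)]))
p,r=tri([(S,(267.8,200.9)),(C,(235.7,217.4))]);print(p,r)
T=np.array([.4735,.1447,.1153]);a=-.307;X=np.array([np.cos(a),np.sin(a)]);Y=np.array([X[1],-X[0]])
d=p-T;print("tip in tool",d[:2]@X,d[:2]@Y,d[2])
E
```

```text
[0.43095025 0.02636558 0.12255699] [0.0008064453107681949, 0.0008064453107682174]
tip in tool -0.00479961928287593 0.12566017107188623 0.0072569939805752215
```

View pics/m5.png

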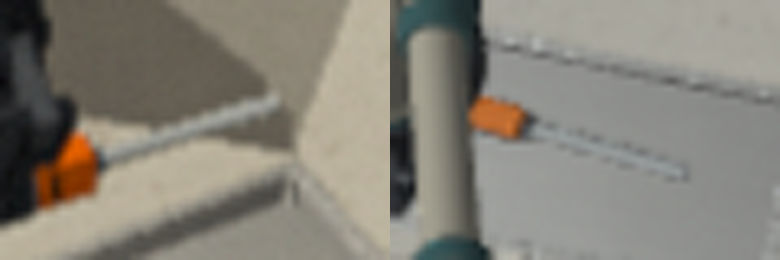

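```bash
python3 -c "
from h import *
plan([.43,-.03,.115],.2,6,0)
plan([.511,-.189,.115],.712,6,0,start=[.43,-.03,.115],yaw0=.2)"
```

```text
yaw -0.3070626492352552 d 0.5070626492352552
[[0, 0.0019, 0.0299, -0.0, -0.0845], [0, -0.0006, 0.03, -0.0, -0.0845], [0, -0.0031, 0.0298, -0.0, -0.0845], [0, -0.0057, 0.0294, -0.0, -0.0845], [0, -0.0081, 0.0289, -0.0, -0.0845], [0, -0.0105, 0.0281, -0.0, -0.0845]]
yaw -0.3070626492352552 d 0.512
[[0, 0.008, 0.0287, -0.0, -0.0853], [0, 0.0055, 0.0292, -0.0, -0.0853], [0, 0.003, 0.0296, -0.0, -0.0853], [0, 0.0005, 0.0297, -0.0, -0.0853], [0, -0.0021, 0.0297, -0.0, -0.0853], [0, -0.0046, 0.0294, -0.0, -0.0853]]
```

Emit:
send_rows:
  increments:
    - [0,0.002,0.03,0,-0.0845]
    - [0,-0.0005,0.03,0,-0.0845]
    - [0,-0.003,0.03,0,-0.0845]
    - [0,-0.0055,0.0295,0,-0.0845]
    - [0,-0.008,0.029,0,-0.0845]
    - [0,-0.0105,0.028,0,-0.0845]

```text
clock: 6.95
position: [0.4308, -0.0311, 0.1154]
ee_rot: [-0.0, 0.995, 0.101, -0.001]
contact_force: [0.7, -0.8, -0.9]
width: 0.0145
```

Emit:
send_rows:
  increments:
    - [0,0.008,0.0285,0,-0.0855]
    - [0,0.0055,0.029,0,-0.0855]
    - [0,0.003,0.0295,0,-0.0855]
    - [0,0.0005,0.0295,0,-0.0855]
    - [0,-0.002,0.0295,0,-0.0855]
    - [0,-0.0045,0.0295,0,-0.0855]
    - [0,0,0,0,0]
    - [0,0,0,0,0]

```text
clock: 7.95
position: [0.5117, -0.1877, 0.1152]
ee_rot: [-0.001, 0.937, 0.349, -0.001]
contact_force: [0.2, 0.1, -0.4]
width: 0.0148
```

```bash
python3 - <<'E'
from h import *
s=manip.get_state();print(s['clock'],s['position'],toolyaw(s),s['width'],s['contact_force'])
show('scene','s6'); show('top','t6'); show('wrist','w6')
a=cv2.imread("pics/s6_raw.png");b=cv2.imread("pics/t6_raw.png")
cv2.imwrite("pics/m6.png",np.hstack([cv2.resize(a[90:190,240:340],None,fx=4,fy=4,interpolation=2),cv2.resize(b[130:230,270:370],None,fx=4,fy=4,interpolation=2)]))
E
```

```text
7.95 [ 0.51165227 -0.18768239  0.11523562] 0.7121082802444731 0.01475750203616863 [ 0.16512279  0.06758744 -0.437517  ]
```

View pics/m6.png

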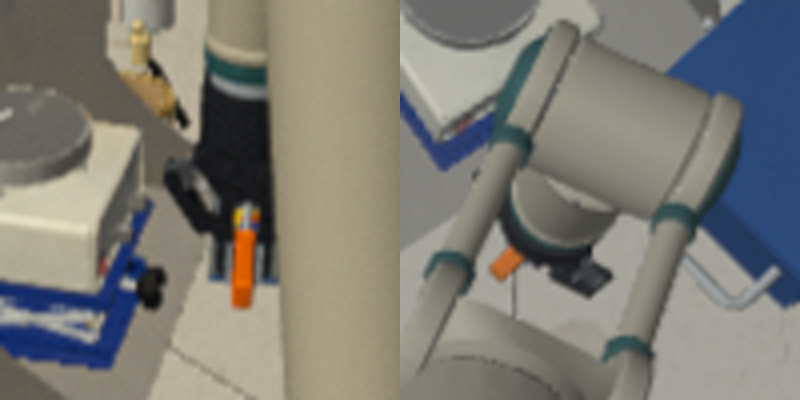

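View pics/w6_raw.png

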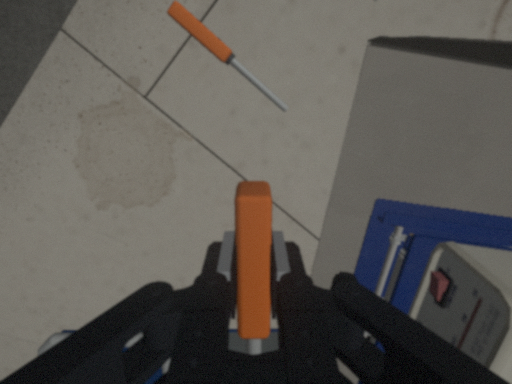

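Emit:
send_rows:
  increments:
    - [0,0,0,0.02,0]
    - [0,0,0,0.025,0]
    - [0,0,0,0.018,0]
    - [0,0,0,0,0]
    - [0,0,0,0,0]

```text
clock: 8.72
position: [0.5131, -0.1883, 0.054]
ee_rot: [0.0, 0.937, 0.349, 0.0]
contact_force: [0.6, 0.7, -1.3]
width: 0.0146
```

```bash
python3 - <<'E'
from h import *
s=manip.get_state();print(s['clock'],s['position'],toolyaw(s),s['width'],s['contact_force'])
show('scene','s7'); show('top','t7')
a=cv2.imread("pics/s7_raw.png");b=cv2.imread("pics/t7_raw.png")
S=manip.calibration("scene")
T=s['position'];y=toolyaw(s);X=np.array([np.cos(y),np.sin(y)]);Y=np.array([X[1],-X[0]])
for k in (-.037,.038,.123): print(k,proj(S,[*(T[:2]+Y*k),T[2]+.0075]))
print("slot",proj(S,[.6105,-.3045,.06]))
cv2.imwrite("pics/m7.png",np.hstack([cv2.resize(a[130:180,275:325],None,fx=8,fy=8,interpolation=2),cv2.resize(b[130:230,270:370],None,fx=4,fy=4,interpolation=2)]))
E
```

```text
8.725 [ 0.51309059 -0.18828431  0.0540218 ] 0.7133546235655046 0.014582411386461224 [ 0.6209037   0.65259645 -1.25574092]
-0.037 [[298.65210013 179.77196503]]
0.038 [[299.57332444 165.46842672]]
0.123 [[300.5313385  150.59366638]]
slot [[301.51351321 146.28296811]]
```

View pics/m7.png

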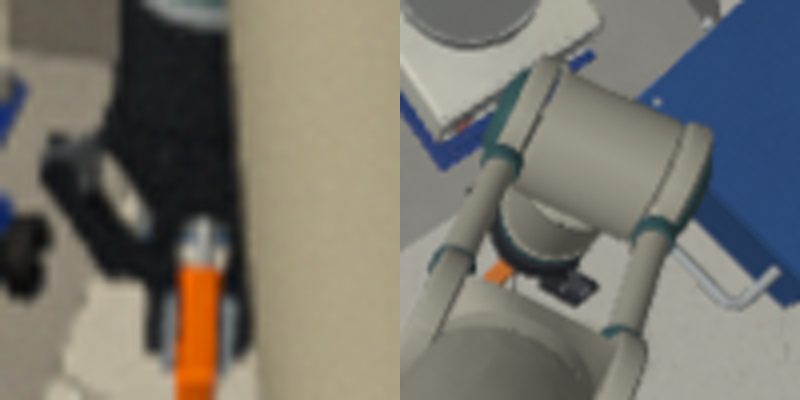

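Emit:
send_rows:
  increments:
    - [0,0,0.008,0,0]
    - [0,0,0.008,0,0]
    - [0,0,0.006,0,0]
    - [0,0,0.004,0,0]
    - [0,0,0.004,0,0]
    - [0,0,0.004,0,0]
    - [0,0,0.004,0,0]
    - [0,0,0,0,0]

```text
clock: 9.82
position: [0.5378, -0.2174, 0.0533]
ee_rot: [0.0, 0.937, 0.349, 0.0]
contact_force: [-0.1, 0.3, -0.8]
width: 0.0145
```

Emit:
send_rows:
  increments:
    - [0,0,0.008,0,0]
    - [0,0,0.008,0,0]
    - [0,0,0.005,0,0]
    - [0,0,0.003,0,0]
    - [0,0,0.003,0,0]
    - [0,0,0,0,0]

```text
clock: 10.58
position: [0.5553, -0.2377, 0.0533]
ee_rot: [0.0, 0.937, 0.349, -0.0]
contact_force: [-0.1, 0.2, -1.0]
width: 0.0147
```

Emit:
send_rows:
  increments:
    - [0,0,0.003,0,0]
    - [0,0,0.003,0,0]
    - [0,0,0.003,0,0]
    - [0,0,0,0,0]

```text
clock: 11.08
position: [0.5596, -0.2413, 0.0528]
ee_rot: [-0.003, 0.937, 0.349, -0.001]
contact_force: [-1.5, 6.7, 1.5]
width: 0.0145
```

```bash
python3 - <<'E'
from h import *
s=manip.get_state();print(s['clock'],s['position'],toolyaw(s),s['contact_force'],s['moment'])
show('scene','s8'); show('top','t8'); show('wrist','w8')
a=cv2.imread("pics/s8_raw.png");b=cv2.imread("pics/t8_raw.png");w=cv2.imread("pics/w8_raw.png")
cv2.imwrite("pics/m8.png",np.hstack([cv2.resize(w,(533,400)),cv2.resize(b[130:230,300:360],None,fx=4,fy=4,interpolation=2)]))
E
```

```text
11.075 [ 0.55955138 -0.24125914  0.05282736] 0.7137267861920047 [-1.5344569   6.69919024  1.45556356] [1.04769716 0.12539292 0.39750385]
```

View pics/m8.png

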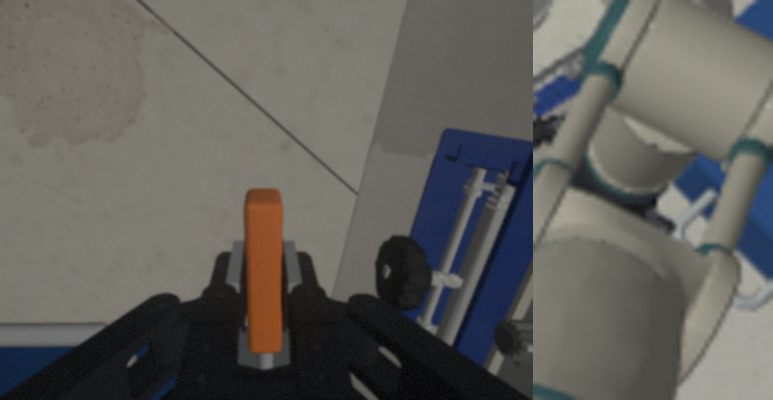

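```bash
python3 - <<'E'
from h import *
c=dict(np.load("pics/w8.npz"));ux=np.array([.653,-.757]);uy=np.array([.757,.653])
w=cv2.imread("pics/w8_raw.png")
cv2.imwrite("pics/w8c.png",cv2.resize(w[280:384,0:160],None,fx=4,fy=4,interpolation=2))
for uv in [(50,312),(50,322),(50,331)]:
    p=onz(c,uv,.07);print(p,p[:2]@ux,p[:2]@uy)
C=manip.calibration("top")
b=cv2.imread("pics/t8_raw.png")
cv2.imwrite("pics/t8c.png",cv2.resize(b[150:220,320:400],None,fx=8,fy=8,interpolation=2))
E
```

```text
[ 0.50307744 -0.32269886  0.07      ] 0.5727926057237072 0.17010727061827352
[ 0.50600131 -0.32777837  0.07      ] 0.578547081613047 0.16900371199844688
[ 0.50869159 -0.3324521   0.07      ] 0.5838418529706546 0.16798831273636577
```

View pics/w8c.png

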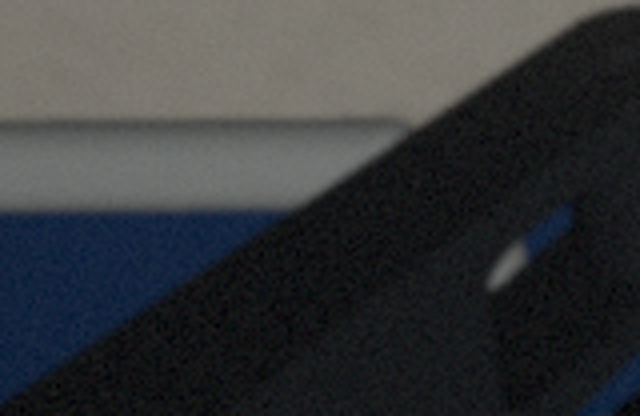

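View pics/t8c.png

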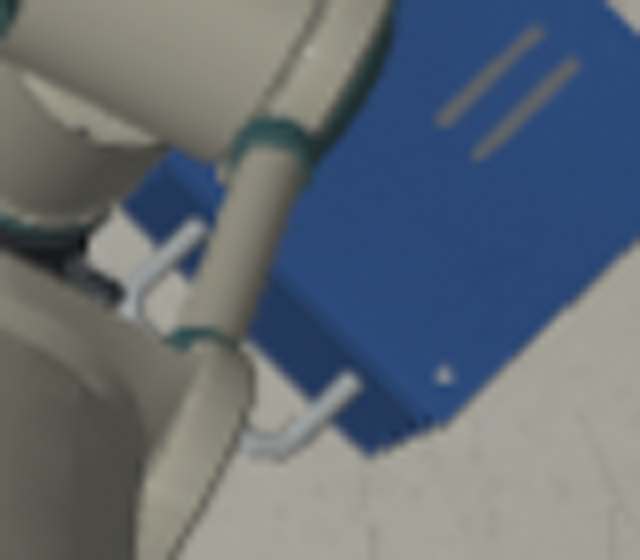

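Emit:
send_rows:
  increments:
    - [0,0.001,0,0,0]
    - [0,0.001,0,0,0]
    - [0,0,0,0,0]
    - [0,0,0,0,0]

```text
clock: 11.72
position: [0.5607, -0.2408, 0.0529]
ee_rot: [-0.003, 0.937, 0.349, -0.001]
contact_force: [-2.7, 5.8, 1.8]
width: 0.0148
```

Emit:
send_rows:
  increments:
    - [0,0.001,0.002,0,0]
    - [0,0,0.002,0,0]
    - [0,0,0,0,0]
    - [0,0,0,0,0]

```text
clock: 12.22
position: [0.5617, -0.2417, 0.0524]
ee_rot: [-0.005, 0.937, 0.349, -0.003]
contact_force: [-7.0, 7.0, 2.5]
width: 0.0147
```

```bash
python3 - <<'E'
from h import *
s=manip.get_state();print(s['clock'],s['position'],toolyaw(s),s['contact_force'],s['moment'],s['qpos'])
F=s['contact_force'];M=s['moment']
ux=np.array([.653,-.757,0]);uy=np.array([.757,.653,0])
print("F in store",F@ux,F@uy,F[2],"M",M@ux,M@uy,M[2])
C=manip.calibration("top");c=dict(np.load("pics/w1.npz"))
print("knob",tri([(C,(302,163)),(c,(323,215))]))
show('top','t9');show('wrist','w9');show('scene','s9')
b=cv2.imread("pics/t9_raw.png");
cv2.imwrite("pics/m9.png",np.hstack([cv2.resize(b[140:240,280:380],None,fx=4,fy=4,interpolation=2),cv2.resize(cv2.imread("pics/s9_raw.png")[100:200,250:350],None,fx=4,fy=4,interpolation=2)]))
E
```

```text
12.225 [ 0.5617428  -0.24173103  0.05237   ] 0.7135562364392641 [-7.04079311  6.95563844  2.54176218] [0.86729199 0.87075    0.17177937] [-5.20895825e-01  4.79064400e-01  1.66383254e+00  1.56911530e-03
  1.00984971e+00 -1.23528091e+00]
F in store -9.863056199998042 -0.787848478862666 2.5417621759079068 M -0.0928160828483091 1.2251397902125276 0.1717793654048769
knob (array([ 0.62026067, -0.20303636,  0.05579991]), [0.00020812650678691516, 0.00020812650678695086])
```

View pics/m9.png

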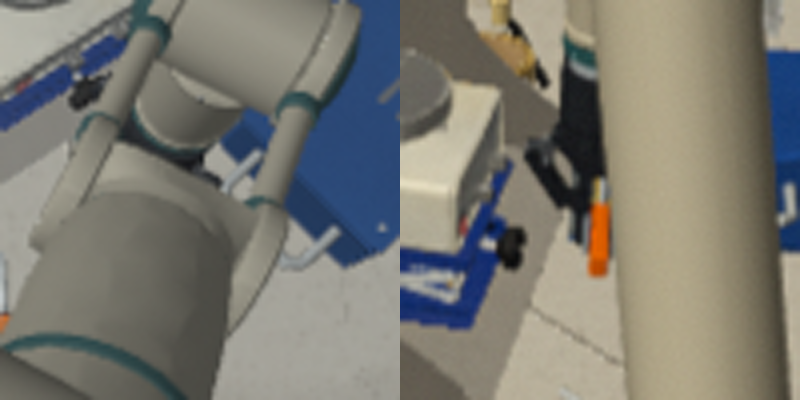

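View pics/w9_raw.png

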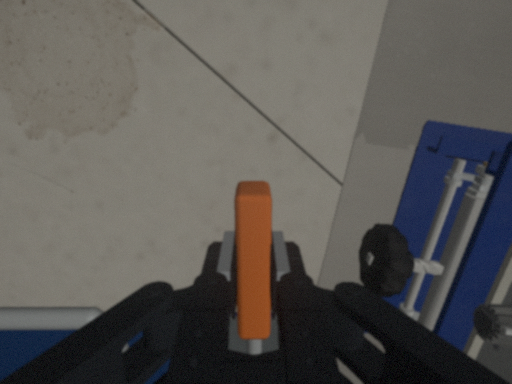

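```bash
python3 - <<'E'
from h import *
for n in ("w4","w6","w8","w9"):
    im=cv2.imread(f"pics/{n}_raw.png");h=cv2.cvtColor(im,cv2.COLOR_BGR2HSV)
    m=cv2.inRange(h,(3,130,70),(16,255,255)); m[:165]=0
    m[:, :200]=0;m[:,300:]=0
    ys,xs=np.nonzero(m); top=[np.nonzero(m[:,x])[0].min() for x in range(246,264,4)];bot=[np.nonzero(m[:,x])[0].max() for x in range(246,264,4)]
    L=[np.nonzero(m[y])[0].min() for y in (200,260,320)];R=[np.nonzero(m[y])[0].max() for y in (200,260,320)]
    print(n,xs.mean().round(2),ys.mean().round(2),top,bot,L,R)
E
```

```text
w4 252.96 258.36 [np.int64(182), np.int64(182), np.int64(182), np.int64(182), np.int64(182)] [np.int64(338), np.int64(337), np.int64(337), np.int64(337), np.int64(338)] [np.int64(235), np.int64(237), np.int64(238)] [np.int64(270), np.int64(269), np.int64(268)]
w6 253.45 258.74 [np.int64(182), np.int64(182), np.int64(182), np.int64(182), np.int64(182)] [np.int64(338), np.int64(337), np.int64(337), np.int64(337), np.int64(338)] [np.int64(236), np.int64(237), np.int64(238)] [np.int64(271), np.int64(270), np.int64(269)]
w8 253.48 259.2 [np.int64(182), np.int64(182), np.int64(182), np.int64(182), np.int64(182)] [np.int64(338), np.int64(338), np.int64(338), np.int64(338), np.int64(338)] [np.int64(235), np.int64(237), np.int64(238)] [np.int64(270), np.int64(270), np.int64(270)]
w9 253.44 259.35 [np.int64(182), np.int64(182), np.int64(182), np.int64(182), np.int64(182)] [np.int64(338), np.int64(338), np.int64(338), np.int64(338), np.int64(338)] [np.int64(236), np.int64(237), np.int64(238)] [np.int64(270), np.int64(270), np.int64(270)]
```

Emit:
send_rows:
  increments:
    - [0,-0.002,-0.002,0,0]
    - [0,-0.002,-0.002,0,0]
    - [0,-0.001,-0.003,0,0]
    - [0,0,-0.003,0,0]
    - [0,0,0,0,0]
    - [0,0,0,0,0]

```text
clock: 13.12
position: [0.5559, -0.2415, 0.0534]
ee_rot: [0.0, 0.937, 0.349, 0.0]
contact_force: [0.7, -0.2, -0.6]
width: 0.0147
```

```bash
cat >> h.py <<'E'
def rep():
    s=manip.get_state();F=s['contact_force'];M=s['moment'];p=s['position']
    ux=np.array([.653,-.757,0]);uy=np.array([.757,.653,0])
    print(s['clock'],p.round(4),"depth tip-mouth",round(float(p@ux+.1235-.6292)*1000,1),"lat",round(float(p@uy-.2633)*1000,1),"F",[round(float(v),2) for v in (F@ux,F@uy,F[2])],"M",[round(float(v),2) for v in (M@ux,M@uy,M[2])],"yaw",round(float(toolyaw(s)),4),s['ee_rot'].round(4),s['width'])
E
python3 -c "
from h import *
rep()"
```

```text
13.125 [ 0.5559 -0.2415  0.0534] depth tip-mouth 40.1 lat -0.2 F [0.57, 0.41, -0.57] M [-0.03, 0.08, -0.06] yaw 0.7129 [4.000e-04 9.371e-01 3.489e-01 2.000e-04] 0.01474334954828987
```

Emit:
send_rows:
  increments:
    - [0,0,0.002,0,0]
    - [0,0,0.002,0,0]
    - [0,0,0,0,0]

```text
clock: 13.5
position: [0.558, -0.2439, 0.0532]
ee_rot: [-0.0, 0.937, 0.349, -0.0]
contact_force: [-0.9, 1.5, 0.2]
width: 0.0145
```

```bash
python3 -c "
from h import *
rep()"
```

```text
13.5 [ 0.558  -0.2439  0.0532] depth tip-mouth 43.3 lat -0.2 F [-1.73, 0.3, 0.16] M [0.09, 0.27, 0.03] yaw 0.7129 [-5.000e-04  9.371e-01  3.490e-01 -3.000e-04] 0.01450499494803376
```

Emit:
send_rows:
  increments:
    - [0,0,0.002,0,0]
    - [0,0,0.002,0,0]
    - [0,0,0,0,0]

```text
clock: 13.88
position: [0.5597, -0.2453, 0.0527]
ee_rot: [-0.002, 0.937, 0.349, -0.001]
contact_force: [-1.2, 4.7, -0.7]
width: 0.0143
```

```bash
python3 -c "
from h import *
rep()"
```

```text
13.875 [ 0.5597 -0.2453  0.0527] depth tip-mouth 45.5 lat 0.2 F [-4.35, 2.14, -0.74] M [0.35, 0.76, 0.22] yaw 0.7133 [-2.100e-03  9.371e-01  3.491e-01 -7.000e-04] 0.014298609896746356
```

Emit:
send_rows:
  increments:
    - [0,0,0.002,0,0]
    - [0,0,0.002,0,0]
    - [0,0,0.002,0,0]
    - [0,0,0,0,0]

```text
clock: 14.38
position: [0.5638, -0.2479, 0.0526]
ee_rot: [-0.004, 0.937, 0.35, -0.0]
contact_force: [-0.4, 9.6, -0.2]
width: 0.0147
```

```bash
python3 -c "
from h import *
rep(); show('wrist','w10')"
```

```text
14.375 [ 0.5638 -0.2479  0.0526] depth tip-mouth 50.1 lat 1.6 F [-7.55, 5.98, -0.21] M [0.98, 1.15, 0.67] yaw 0.7144 [-3.500e-03  9.369e-01  3.497e-01 -3.000e-04] 0.014715039555485926
```

View pics/w10_raw.png

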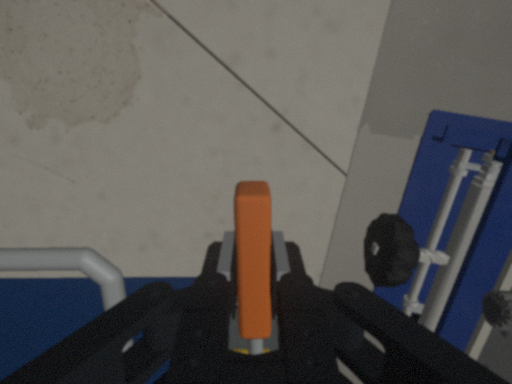

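```bash
python3 - <<'E'
from h import *
c=dict(np.load("pics/w10.npz"));ux=np.array([.653,-.757]);uy=np.array([.757,.653])
for uv in [(40,260),(85,258),(114,290)]:
    p=onz(c,uv,.07);print(p,p[:2]@ux,p[:2]@uy)
E
```

```text
[ 0.48983864 -0.3072328   0.07      ] 0.5524398630869495 0.17018483605253393
[ 0.50436822 -0.29334403  0.07      ] 0.5514138781002698 0.19025308639309707
[ 0.52330757 -0.29899477  0.07      ] 0.5680588821252158 0.20090024130976952
```

Emit:
send_rows:
  increments:
    - [0,0,-0.006,0,0]
    - [0,0,-0.01,0,0]
    - [0,0,-0.015,0,0]
    - [0,0,-0.015,0,0]
    - [0,0,-0.015,0,0]
    - [0,0,-0.015,0,0]
    - [0,0,-0.015,0,0]
    - [0,0,0,0,0]

```text
clock: 15.42
position: [0.5042, -0.1818, 0.0533]
ee_rot: [-0.0, 0.937, 0.349, -0.0]
contact_force: [0.2, -0.8, -0.5]
width: 0.0145
```

```bash
python3 -c "
from h import *
rep(); show('wrist','w11');show('scene','s11')"
```

```text
15.425 [ 0.5042 -0.1818  0.0533] depth tip-mouth -38.9 lat -0.4 F [0.74, -0.39, -0.52] M [0.02, 0.04, 0.02] yaw 0.7138 [-3.000e-04  9.370e-01  3.494e-01 -4.000e-04] 0.014485964289017252
```

View pics/s11_raw.png

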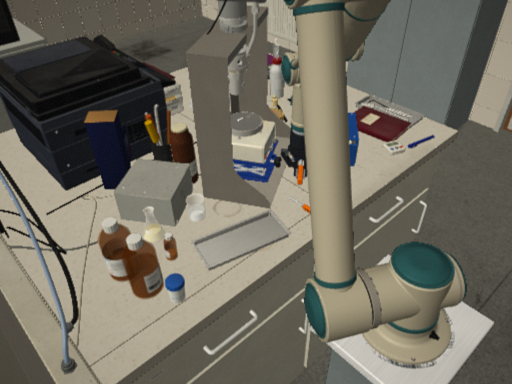

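View pics/w11_raw.png

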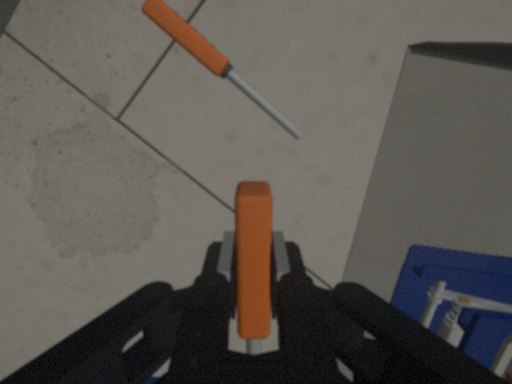

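```bash
python3 -c "
from h import *
y=toolyaw()
plan([.43,-.03,.115],.2,6,0,start=[.5042,-.1818,.115],yaw0=y)
plan([.4747,.1449,.08],-.307,6,0,start=[.43,-.03,.115],yaw0=.2)"
```

```text
yaw 0.7132994094448071 d -0.5132994094448069
[[0, 0.0072, -0.0272, -0.0, 0.0855], [0, 0.0049, -0.0277, -0.0, 0.0855], [0, 0.0025, -0.0281, -0.0, 0.0855], [0, 0.0001, -0.0282, -0.0, 0.0855], [0, -0.0024, -0.0281, -0.0, 0.0855], [0, -0.0047, -0.0278, -0.0, 0.0855]]
yaw 0.7132994094448071 d -0.5070000000000001
[[0, 0.0131, -0.0271, 0.0058, 0.0845], [0, 0.0108, -0.0281, 0.0058, 0.0845], [0, 0.0083, -0.0289, 0.0058, 0.0845], [0, 0.0059, -0.0295, 0.0058, 0.0845], [0, 0.0034, -0.0299, 0.0058, 0.0845], [0, 0.0008, -0.0301, 0.0058, 0.0845]]
```

Emit:
send_rows:
  increments:
    - [0,0,0,-0.03,0]
    - [0,0,0,-0.032,0]
    - [0,0.007,-0.027,0,0.0855]
    - [0,0.005,-0.028,0,0.0855]
    - [0,0.0025,-0.028,0,0.0855]
    - [0,0,-0.028,0,0.0855]
    - [0,-0.0025,-0.028,0,0.0855]
    - [0,-0.005,-0.028,0,0.0855]

```text
clock: 16.52
position: [0.4313, -0.031, 0.1155]
ee_rot: [0.0, 0.995, 0.098, 0.001]
contact_force: [0.8, 0.5, -0.8]
width: 0.0146
```

Emit:
send_rows:
  increments:
    - [0,0.013,-0.027,0.006,0.0845]
    - [0,0.011,-0.028,0.006,0.0845]
    - [0,0.008,-0.029,0.006,0.0845]
    - [0,0.006,-0.0295,0.006,0.0845]
    - [0,0.003,-0.03,0.006,0.0845]
    - [0,0.001,-0.03,0.006,0.0845]
    - [0,0,0,0,0]
    - [0,0,0,0,0]

```text
clock: 17.52
position: [0.4754, 0.1432, 0.0792]
ee_rot: [0.0, 0.988, -0.152, 0.0]
contact_force: [0.2, 0.9, -1.4]
width: 0.0149
```

```bash
python3 -c "
from h import *
rep(); show('wrist','w12')
plan([.4747,.1445,.03],-.307,1,0)"
```

```text
17.525 [0.4754 0.1432 0.0792] depth tip-mouth -303.6 lat 190.1 F [-0.61, 0.75, -1.41] M [-0.02, -0.01, -0.03] yaw -0.306 [ 3.000e-04  9.883e-01 -1.524e-01  0.000e+00] 0.01489910942565827
yaw -0.3067752066408744 d -0.00022479335912573006
[[0, -0.001, -0.0013, 0.0493, 0.0002]]
```

View pics/w12_raw.png

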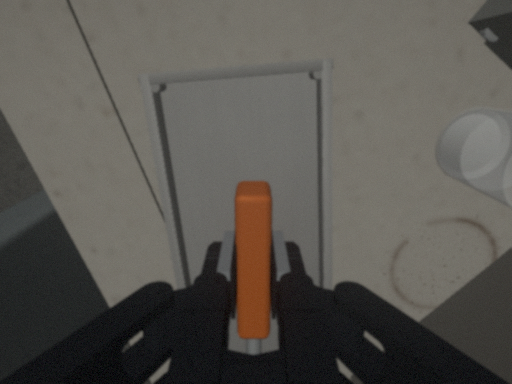

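Lined up over the tray in the original place; I'll lower it to just above the original grasp height.

Emit:
send_rows:
  increments:
    - [0,0,-0.001,0.025,0]
    - [0,0,0,0.025,0]
    - [0,0,0,0.012,0]
    - [0,0,0,0.006,0]
    - [0,0,0,0.003,0]
    - [0,0,0,0,0]
    - [0,0,0,0,0]

```text
clock: 18.45
position: [0.4759, 0.1447, 0.0088]
ee_rot: [-0.0, 0.988, -0.153, 0.001]
contact_force: [0.2, 0.5, -1.0]
width: 0.0147
```

Emit:
send_rows:
  increments:
    - [0,0,0,0.002,0]
    - [0,0,0,0,0]
    - [0,0,0,0,0]

```text
clock: 18.82
position: [0.4759, 0.1447, 0.0069]
ee_rot: [-0.0, 0.988, -0.153, 0.001]
contact_force: [-0.0, 0.5, 4.6]
width: 0.0148
```

Emit:
send_rows:
  increments:
    - [0.4,0,0,0,0]
    - [0.4,0,0,0,0]
    - [0.4,0,0,0,0]
    - [0.4,0,0,0,0]
    - [0.4,0,0,0,0]

```text
clock: 19.45
position: [0.4754, 0.1445, 0.0062]
ee_rot: [0.0, 0.988, -0.153, -0.0]
contact_force: [-0.4, -0.2, -0.3]
width: 0.0341
```

Emit:
send_rows:
  increments:
    - [0.4,0,0,-0.02,0]
    - [0.4,0,0,-0.03,0]
    - [0.4,0,0,-0.04,0]
    - [0.4,0,0,-0.04,0]
    - [0.4,0,0,-0.04,0]
    - [0.4,0,0,0,0]
    - [0.4,0,0,0,0]

```text
clock: 20.32
position: [0.4748, 0.1445, 0.1757]
ee_rot: [0.0, 0.988, -0.153, -0.001]
contact_force: [-0.2, 0.2, 0.4]
width: 0.0342
```

```bash
python3 -c "
from h import *
rep(); show('wrist','w13')"
```

```text
20.325 [0.4748 0.1445 0.1757] depth tip-mouth -305.0 lat 190.4 F [-0.21, -0.02, 0.36] M [-0.01, 0.04, -0.03] yaw -0.307 [ 2.000e-04  9.882e-01 -1.529e-01 -5.000e-04] 0.03422770981198186
```

View pics/w13_raw.png

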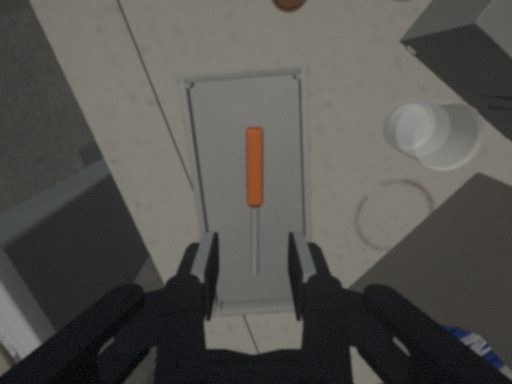

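```bash
python3 -c "
from h import *
plan([.43,-.05,.176],-.55,5,.5)
plan([.478,-.317,.14],-.859,7,.5,start=[.43,-.05,.176],yaw0=-.55)"
```

```text
yaw -0.3070083195908662 d -0.24299168040913388
[[0.5, 0.0033, 0.0397, -0.0002, 0.0486], [0.5, 0.0052, 0.0395, -0.0002, 0.0486], [0.5, 0.0071, 0.0392, -0.0002, 0.0486], [0.5, 0.009, 0.0388, -0.0002, 0.0486], [0.5, 0.0109, 0.0384, -0.0002, 0.0486]]
yaw -0.3070083195908662 d -0.30900000000000016
[[0.5, 0.0258, 0.0289, 0.0051, 0.0441], [0.5, 0.027, 0.0278, 0.0051, 0.0441], [0.5, 0.0282, 0.0265, 0.0051, 0.0441], [0.5, 0.0294, 0.0253, 0.0051, 0.0441], [0.5, 0.0305, 0.024, 0.0051, 0.0441], [0.5, 0.0315, 0.0226, 0.0051, 0.0441], [0.5, 0.0325, 0.0212, 0.0051, 0.0441]]
```

Emit:
send_rows:
  increments:
    - [0.5,0.003,0.04,0,0.0485]
    - [0.5,0.005,0.0395,0,0.0485]
    - [0.5,0.007,0.039,0,0.0485]
    - [0.5,0.009,0.039,0,0.0485]
    - [0.5,0.011,0.038,0,0.0485]
  squeeze: 40

```text
clock: 21.0
position: [0.4293, -0.0504, 0.1748]
ee_rot: [0.0, 0.962, -0.272, -0.002]
contact_force: [0.3, -1.0, -0.0]
width: 0.0425
```

Emit:
send_rows:
  increments:
    - [0.5,0.026,0.029,0.005,0.044]
    - [0.5,0.027,0.028,0.005,0.044]
    - [0.5,0.028,0.0265,0.005,0.044]
    - [0.5,0.0295,0.0255,0.005,0.044]
    - [0.5,0.0305,0.024,0.005,0.044]
    - [0.5,0.0315,0.0225,0.005,0.044]
    - [0.5,0.0325,0.021,0.005,0.044]
    - [0.5,0,0,0,0]

```text
clock: 22.0
position: [0.4785, -0.3188, 0.1388]
ee_rot: [-0.0, 0.909, -0.417, -0.001]
contact_force: [-0.4, 0.1, 0.8]
width: 0.0427
```

```bash
python3 -c "
from h import *
rep(); show('wrist','w14');show('top','t14')"
```

```text
22.0 [ 0.4785 -0.3188  0.1388] depth tip-mouth 48.1 lat -109.2 F [-0.31, -0.21, 0.8] M [0.08, 0.03, -0.04] yaw -0.8601 [-1.000e-04  9.089e-01 -4.169e-01 -1.500e-03] 0.042661255863419054
```

View pics/w14_raw.png

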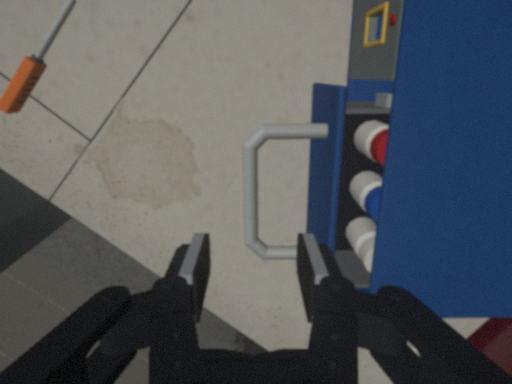

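View pics/t14_raw.png

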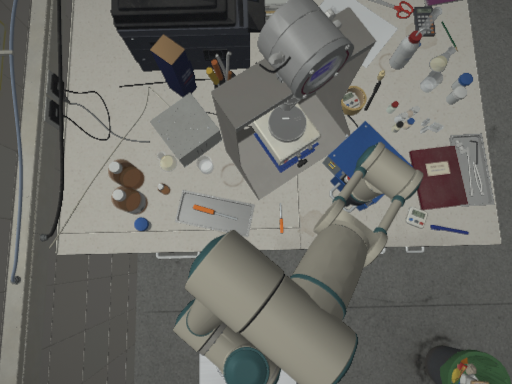

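```bash
python3 -c "
from h import *
c=dict(np.load('pics/w14.npz'));a=-.860;X=np.array([np.cos(a),np.sin(a)]);Y=np.array([X[1],-X[0]]);T=np.array([.4785,-.3188])
for uv in [(250,150),(251,193),(252,236),(327,193),(310,193)]:
    p=onz(c,uv,.07)[:2];print(p,(p-T)@X,(p-T)@Y)
"
```

```text
[ 0.50255355 -0.29494304] -0.002386382465961194 -0.03379398308520428
[ 0.47977161 -0.31533834] -0.0017937479713609177 -0.0032222029168137364
[ 0.45485125 -0.33764804] -0.0011454858225558601 0.03021919829309373
[ 0.51437225 -0.35543417] 0.05116732775051298 -0.003284011276030114
[ 0.50663927 -0.34647305] 0.039330930664745106 -0.0032701975784619674
```

Emit:
send_rows:
  increments:
    - [0.5,-0.002,-0.003,0.01,0]
    - [0.5,0,0,0.025,0]
    - [0.5,0,0,0.025,0]
    - [0.5,0,0,0.017,0]
    - [0.5,0,0,0.01,0]
    - [0.5,0,0,0,0]

```text
clock: 22.85
position: [0.4795, -0.3122, 0.0536]
ee_rot: [-0.0, 0.91, -0.415, -0.001]
contact_force: [-0.3, 0.1, -0.7]
width: 0.0426
```

Emit:
send_rows:
  increments:
    - [0,0,0,0,0]
    - [0,0,0,0,0]
    - [0,0,0,0,0]
    - [0,0,0,0,0]
    - [0,0,0,0,0]
  squeeze: 30

```text
clock: 23.48
position: [0.4805, -0.3137, 0.0551]
ee_rot: [0.0, 0.909, -0.416, 0.001]
contact_force: [0.1, 0.3, 5.6]
width: 0.0091
```

Emit:
send_rows:
  increments:
    - [0,-0.005,0,0,0]
    - [0,-0.008,0,0,0]
    - [0,-0.01,0,0,0]
    - [0,-0.01,0,0,0]
    - [0,-0.01,0,0,0]
    - [0,-0.008,0,0,0]
    - [0,-0.004,0,0,0]
    - [0,0,0,0,0]

```text
clock: 24.48
position: [0.4435, -0.2716, 0.055]
ee_rot: [0.0, 0.91, -0.416, 0.0]
contact_force: [-0.4, -0.6, 7.8]
width: 0.009
```

Emit:
send_rows:
  increments:
    - [0,-0.003,0,0,0]
    - [0,-0.003,0,0,0]
    - [0,-0.002,0,0,0]
    - [0,0,0,0,0]
    - [0,0,0,0,0]

```text
clock: 25.1
position: [0.4391, -0.2666, 0.0551]
ee_rot: [0.001, 0.91, -0.416, 0.001]
contact_force: [1.2, -2.8, 7.0]
width: 0.0092
```

```bash
python3 -c "
from h import *
rep()"
```

```text
25.1 [ 0.4391 -0.2666  0.0551] depth tip-mouth -17.2 lat -105.0 F [2.91, -0.94, 7.0] M [-0.13, -0.42, 0.08] yaw -0.8571 [ 8.000e-04  9.096e-01 -4.155e-01  1.200e-03] 0.009200283520577987
```

Emit:
send_rows:
  increments:
    - [0,-0.002,0,0,0]
    - [0,-0.002,0,0,0]
    - [0,0,0,0,0]

```text
clock: 25.48
position: [0.4391, -0.2665, 0.0552]
ee_rot: [0.002, 0.91, -0.415, 0.005]
contact_force: [3.9, -8.6, -0.9]
width: 0.0088
```

```bash
python3 -c "
from h import *
rep()"
```

```text
25.475 [ 0.4391 -0.2665  0.0552] depth tip-mouth -17.2 lat -104.9 F [9.04, -2.61, -0.94] M [-0.28, -1.48, 0.06] yaw -0.8567 [ 0.0023  0.9096 -0.4154  0.0048] 0.008810764212523173
```

Emit:
send_rows:
  increments:
    - [0,0.002,0,0,0]
    - [0,0.002,0,0,0]
    - [0.45,0,0,0,0]
    - [0.45,0,0,0,0]
    - [0.45,0,0,0,0]
    - [0.45,0,0,0,0]
    - [0.45,0,0,0,0]

```text
clock: 26.35
position: [0.4386, -0.2655, 0.0542]
ee_rot: [-0.0, 0.91, -0.416, -0.0]
contact_force: [0.3, -0.6, 0.2]
width: 0.0383
```

Emit:
send_rows:
  increments:
    - [0.45,0,0,-0.01,0]
    - [0.45,0,0,-0.03,0]
    - [0.45,0,0,-0.04,0]
    - [0.45,0,0,-0.04,0]
    - [0.45,0,0,-0.04,0]
    - [0.45,0,0,0,0]
    - [0.45,0,0,0,0]

```text
clock: 27.22
position: [0.4383, -0.2653, 0.2142]
ee_rot: [-0.0, 0.909, -0.416, -0.0]
contact_force: [0.1, -0.5, 0.6]
width: 0.0381
```

```bash
python3 -c "
from h import *
rep(); show('wrist','w15');show('top','t15');show('scene','s15')
c=dict(np.load('pics/w15.npz'))
print(proj(c,[.4391,-.2665,.07]))
b=cv2.imread('pics/t15_raw.png');a=cv2.imread('pics/s15_raw.png')
cv2.imwrite('pics/m15.png',np.vstack([np.hstack([cv2.resize(b[140:260,100:250],(400,320)),cv2.resize(a[180:300,80:230],(400,320))])]))"
```

```text
27.225 [ 0.4383 -0.2653  0.2142] depth tip-mouth -18.7 lat -104.8 F [0.45, -0.21, 0.59] M [0.01, -0.02, 0.0] yaw -0.8575 [-0.000e+00  9.095e-01 -4.157e-01 -1.000e-04] 0.03813350688467602
[[254.99787968 168.36867245]]
```

View pics/w15_raw.png

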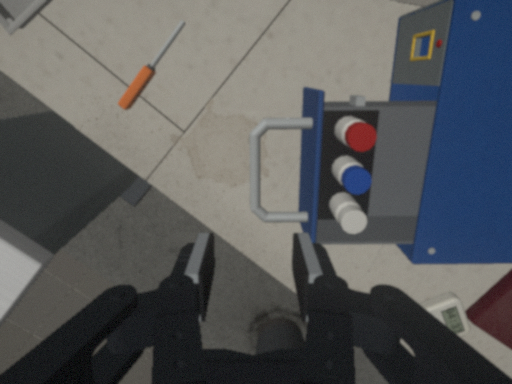

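View pics/m15.png

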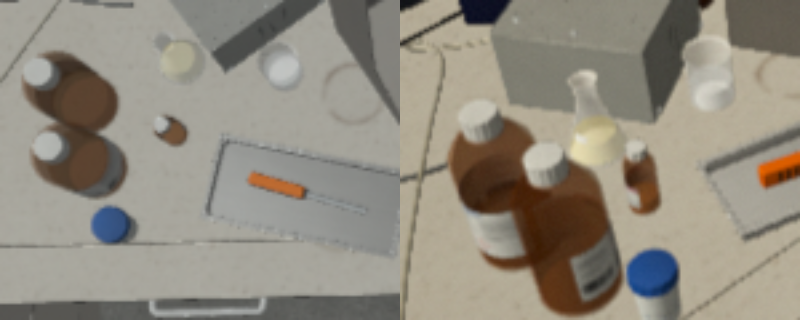

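The drawer bar lies at about (255,170), where a drawer at its stop should put it. The rod is flat in the tray, the bottles haven't moved, and the robot is clear, so I'm handing in.

```bash
python3 -c "
from rig import manip
print(manip.sign_off())"
```

```text
the job is handed in; nothing more can be done
None
```

The job is handed in at about 27 s of the 64 s allowed. By my checks every step was met in order, but `sign_off()` gives no verdict.

1. **Latch:** I gripped the rod by its handle, put its tip through the slot and pressed the tab. The drawer sprang ajar by about 27 mm, measured in the wrist camera, with the rod still pressing.
2. **Rod:** I laid it back flat in its original place in the tray and let go. The last pictures show it there, well inside the rim and flat.
3. **Drawer:** I pulled it about 63 mm further to its stop. The bar no longer moved under about 9 N of pull. I then released it and raised the gripper well clear; the force reading there was about 0.6 N, the usual noise.
4. **Bystanders:** The bottles, beaker, flask, pot and dropper look unmoved in the top and scene views.

Two things disagreed with what I expected:
- **First press:** It gave 6 to 10 N and the drawer stayed shut. By my own readings the tip was up to 4 mm to the left in the slot, probably rubbing its side. I backed off, re-centred and pressed again. It released with the tip about 50 mm past the mouth, at 7.5 N axial and 6 N sideways, more than the spring forces given.
- **Rod tip position:** The fixed cameras put the tip 3 to 5 mm sideways of where the arm's own pose put it. I aimed between the two.

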